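# Rock the seesaw trough over and feed the caster balls down the other chute

## Task

The ball sorter on the maker bench is set to the wrong side. With closed fingertips, gently press down the raised end of the blue seesaw trough so that it rocks over its pivot and stays tipped the other way, and only then push the orange shutter tab across the feed channel so that all three red balls roll by themselves down the other chute into its tray. Do not pick up or touch the balls, and leave the jar, the green spool and the screwdriver where they are.

Things in the scene. Friction and masses are not known exactly. Their poses are not given: they have to be found in the camera images.
- sorter: Ball sorter's fixed frame on a plywood base, 300 x 280 mm. Origin on the bench straight under the seesaw's pivot; x points uphill along the feed channel, away from the robot; y along the seesaw to the robot's left. White channel, 36 mm wide, over y = 0 from x = 20 (floor z 140) to x = 190 (rim z 191 mm). Grey side chutes 78 mm wide reach out to |y| = 170, rims below z 95.
- rocker (a joint): Tilt (rad) of the blue seesaw trough, 190 x 66 mm, stops at +-0.38, pivot axis along sorter x at z = 110 mm. Positive: left (+y) end up, balls run right; negative: the reverse. Starts at either stop. A steel ballast ball in a race between the pads holds it there (under 1 N on a pad moves it); pressed well past level, the ball rolls across and it stays over. Backboard 48 mm high, |y| < 40.
- pad_left (a point): Press point on the top of the left yellow pad (72 x 44 x 6 mm, this point 20 mm from its edge nearest the robot), fixed to the trough's left end on the robot's side: x = -85, y = 73 mm from the pivot along the trough, 6 mm above its axis. Height about 143 mm raised, 116 level, 88 lowered. Free room above and below.
- pad_right (a point): The same on the right yellow press pad, at y = -73 mm.
- shutter (a joint): Slide of the orange shutter, m: about 0 to 0.005 at the start (closed: its plate blocks the feed channel and holds the balls back), 0.05 at its stop. It moves along the sorter's -y (to the right); from 0.036 on the way is free for the balls. It takes about 1 N and stays where it is left.
- tab_face (a point): Middle of the outer (+y) face of the shutter's orange push tab, an upright block 36 mm (x) x 15 mm (y) x 55 mm (z), standing to the left of the feed channel at sorter x = 55 mm; the face starts near y = 80 mm, z 158..213 mm (this point at 185.5). Push it towards -y.
- ball1_center (a point): Centre of the first red plastic ball (25 mm, 20 g), in the feed channel against the shutter.
- ball2_center (a point): Centre of the second red ball, behind the first.
- ball3_center (a point): Centre of the third red ball, behind the second.
- tray_left: Fixed grey open tray 130 x 130 x 40 mm, 5 mm walls, under the end of the left chute, about 222 mm left of the sorter's origin. Origin: centre of its underside.
- tray_right: The same tray under the right chute.
- jar: Bystander: glass jar with black lid, 54 mm across, 75 mm tall, standing; origin at the centre of its underside. Leave alone.
- spool: Bystander: green spool, 60 mm across, 38 mm tall, standing on its flange; origin at the centre of its underside. Leave alone.
- screwdriver: Bystander: screwdriver 160 mm long lying on the bench between the robot and the sorter. Leave alone.
- ball1: Red ball 1 itself (its origin turns as it rolls: use ball1_center for its place).
- ball2: Red ball 2 itself (its origin turns as it rolls: use ball2_center for its place).
- ball3: Red ball 3 itself (its origin turns as it rolls: use ball3_center for its place).
Things that resemble listed ones, but are neither listed nor needed, are in the scene too. Leave any pink look-alike of the ball2 alone.

How it is judged (in metres and radians):
On the way, in this order (a step that is already met when the one before it is completed fails the run):
1. the seesaw has rocked over to its other stop while all three balls are still held in the feed channel ((value of joint rocker above 0.3 rad or value of joint rocker below -0.3 rad) and distance of pad_left from where it was at the start of the episode above 0.03 m and distance of each of ball1_center, ball2_center, ball3_center from where it was at the start of the episode below 0.025 m), for 0.2 s.
2. all three balls have run into the tray on the side the seesaw now tips to (((value of joint rocker above 0.3 rad and (horizontal distance between each of ball1_center, ball2_center, ball3_center and tray_right below 0.073 m and height (world z) of each of ball1_center, ball2_center, ball3_center below 0.035 m)) or (value of joint rocker below -0.3 rad and (horizontal distance between each of ball1_center, ball2_center, ball3_center and tray_left below 0.073 m and height (world z) of each of ball1_center, ball2_center, ball3_center below 0.035 m)))), for 0.2 s.
At the end, for the whole second after the job is handed in: The seesaw rests tipped the opposite way from its start (tilt beyond 0.3 rad), and all three balls lie in the tray on its low side (centres within 73 mm of the tray's middle and below 35 mm height), at rest (under 0.05 m/s) (distance of pad_left from where it was at the start of the episode above 0.03 m and ((value of joint rocker above 0.3 rad and (horizontal distance between each of ball1_center, ball2_center, ball3_center and tray_right below 0.073 m and height (world z) of each of ball1_center, ball2_center, ball3_center below 0.035 m)) or (value of joint rocker below -0.3 rad and (horizontal distance between each of ball1_center, ball2_center, ball3_center and tray_left below 0.073 m and height (world z) of each of ball1_center, ball2_center, ball3_center below 0.035 m))) and linear speed of each of ball1, ball2, ball3 below 0.05 m/s); the robot touches nothing.
It fails at once if a ball is touched by the robot (contact force between any of the fingers, the arm and ball1 above 0.3 N or contact force between any of the fingers, the arm and ball2 above 0.3 N or contact force between any of the fingers, the arm and ball3 above 0.3 N).
It fails at once if a ball is lifted above the feed channel (height (world z) of any of ball1_center, ball2_center, ball3_center above 0.21 m).
It fails at once if the jar, spool or screwdriver is moved by more than 20 mm or lifted (distance of any of jar, spool, screwdriver from where it was at the start of the episode above 0.02 m).
It fails at once if the sorter is pushed with more than 25 N (contact force between any of the fingers, the arm and sorter above 25 N).
It also fails if it takes over 43 s, if anything falls off the work surface, if the arm or the gripper's body presses on something with over 40 N, if the wrist force passes 120 N, or if a joint passes its speed limit or range.

## Robot

A 7-joint arm with a two-finger parallel gripper is mounted at the origin on the work surface. World frame = base frame: x ahead of the robot, y to its left, z up, the work surface at z = 0. Lengths are in mm, angles in rad, forces in N, time in s.
With the tool pointing down it reaches from about 425 to 925 mm from the base axis. Payload 6.8 kg.
Tool frame: the origin (TCP) lies midway between the tips of the shut fingers; the grasp point (between the pads) lies 19 mm behind it (robot.pinch_z is the distance from the TCP to the grasp point, in mm); y points along the fingers, x is the direction in which the jaws open and shut, and the axes are right-handed (so a half turn about y gives the same grasp; the last joint's range is limited). The gripper opens to 85 mm and grips with 20 to 120 N. Pads are 22 mm wide; open, the fingers measure 114 mm over their backs; the gripper's body (76 mm by 85 mm) begins 54 mm behind the grasp point. The pads swing forward as they close: fully open they stand 13 mm farther back than shut.
Start: joints at [1.111, 0.477, 0.022, 1.555, -0.011, 1.109, -0.083], TCP at [232.607, -633.673, 231.308] pointing down, gripper open.
Joint ranges: [-2.96, 2.96], [-0.34, 2.1], [-1.41, 1.46], [0.24, 2.44], [-1.37, 4.51], [0.17, 1.92], [-2.96, 2.96]. Speed limits (rad/s): [2.39, 2.39, 3.14, 3.14, 3.14, 3.14, 3.14].

## Interface

Orientations are given as a unit quaternion [w, x, y, z].
In Python, from rig import robot, eyes gives the robot as it stands.
- The arm moves only by the shell command python3 -m creep 'ROWS' [OPENING] [FORCE]. ROWS is a JSON object of lists of equal length, an entry for each row: "travel": the shift along the tool's x, y, z normalised to -1 to 1, where 1 is 600 mm, a list of three; "turn": the turn about the tool's y normalised to -1 to 1, where 1 is 360 degrees. A call has 1 to 20 rows; each row shifts and turns the commanded pose from where the row before left it, along the tool's axes as they then stand; what a row does not reach is not made up. A row lasts 1/8 s, in which the tool goes at most 62.5 mm and 10.7 degrees, less where a joint would pass 70% of its speed; a pose out of reach is approached as far as the arm can. A call with a number of a shift or a turn outside -1 to 1 is refused whole. A call with a gripper value outside its range is refused whole. OPENING is the opening, from 0 (shut) to 1 (fully open), set as the call begins (- or left out, the last holds). The fingers move at their own pace and stop on an object; FORCE is the grip in N (left out, the last holds). Time passes only in rows, so rows that do not move let the fingers close. It gives the time, the measured TCP pose, the force and the opening at its end, in the units of the state.
- robot.get_obs(): the state, without advancing time (a new reading comes with each control period).
- eyes.get_image(name): name is "scene" or "top"; returns a dict with "color" (480x640x3 uint8, blue, green, red), "fx", "fy", "cx", "cy" (pixels), "extrinsics" (4x4, takes a point from world to camera coordinates). Camera axes: x right, y down, z forward; pixel columns grow to the right and rows downward; lengths in mm; the calibration is good to about 2 mm. A picture is of the moment at which its call begins. There is no depth.
- robot.finish_job(): hands the job in, once; it reports no verdict.
The state is a dict: "time": time; "q": joint angles; "dq": joint speeds; "joint_efforts": joint torques, N m; "eef_pos": TCP position; "orientation": TCP orientation; "wrist_force": force on the tool from outside, world axes, zero at the start; "wrist_torque": the same for the moment, N m; "width": finger opening in mm.
Only numpy, scipy, OpenCV 4.12 (cv2) and the standard library are available. Lean on these libraries where they do the work, as an engineer would, in place of code of your own. Each camera call takes 0.05 s, during which the arm holds its last target. There are 200 camera calls.

## Working session

There is one attempt and no reset: what is moved stays moved. The work goes in short steps, Python scripts to look and compute and a shell command to move; the robot and the scene stay as the last step left them, time stands still between calls to the robot, and variables do not carry over. Pictures are saved under pics/ and viewed, about 8 in all and at most 12, crops included, and the job is handed in when it is done.

```bash
mkdir -p pics; ls
python3 - <<'E'
from rig import robot, eyes
import cv2, numpy as np
o=robot.get_obs(); print({k:np.round(v,3).tolist() for k,v in o.items()})
for n in("scene","top"):
    d=eyes.get_image(n); cv2.imwrite(f"pics/{n}0.png",d["color"]); print(n,d["fx"],d["fy"],d["cx"],d["cy"],np.round(d["extrinsics"],3).tolist())
E
```

```text
pics
{'time': 0.0, 'q': [1.111, 0.478, 0.022, 1.556, -0.011, 1.109, -0.083], 'dq': [0.001, 0.001, -0.001, 0.0, -0.0, -0.001, -0.0], 'joint_efforts': [0.0, -59.645, 1.608, -28.119, 0.013, 0.009, -0.0], 'eef_pos': [232.351, -633.12, 230.362], 'orientation': [0.58, -0.579, 0.405, -0.404], 'wrist_force': [-0.297, 0.416, -0.92], 'wrist_torque': [-0.002, -0.018, 0.071], 'width': 85.316}
scene 439.4978652790149 439.4978652790149 320.8914878831642 235.14916300645794 [[0.689, 0.724, 0.007, -455.199], [0.55, -0.518, -0.655, -226.515], [-0.471, 0.455, -0.756, 1106.736], [0.0, 0.0, 0.0, 1.0]]
top 567.296942561065 567.296942561065 312.29462134074356 238.77253844323988 [[-0.027, -1.0, -0.002, 51.098], [-0.997, 0.028, -0.065, 624.863], [0.065, -0.0, -0.998, 1172.774], [0.0, 0.0, 0.0, 1.0]]
```

View pics/scene0.png

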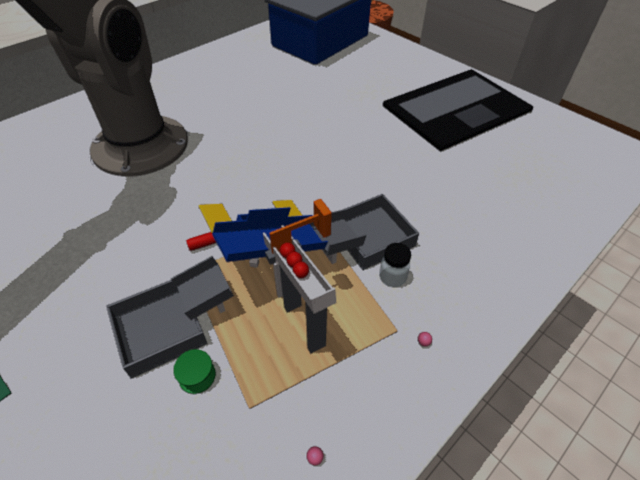

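View pics/top0.png

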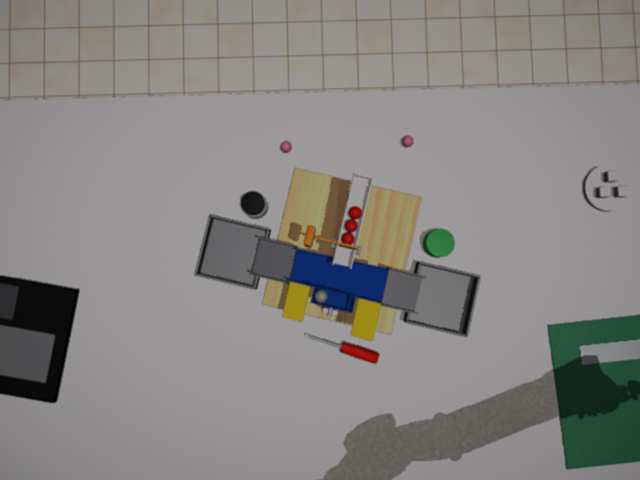

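The top view shows the sorter rotated. The steel ballast ball at (321,296) sits on the left (image left = +y), so the left end should be low and the right pad (366,320) raised. Three red balls are in the channel at (348,238), (351,226) and (355,213). Look-alikes are the pink balls at (286,146) and (407,141), the red screwdriver handle at (360,352), and the orange shutter tab at (310,236) with its shadow at (295,231). Next I'll measure these.

```bash
cat > h.py <<'E'
import cv2, numpy as np
from rig import robot, eyes
def ray(d,p):
    E=np.array(d["extrinsics"]);R,t=E[:3,:3],E[:3,3]
    v=R.T@np.array([(p[0]-d["cx"])/d["fx"],(p[1]-d["cy"])/d["fy"],1]);return -R.T@t,v
def onz(d,p,z):
    c,v=ray(d,p);return c+v*(z-c[2])/v[2]
def tri(d1,p1,d2,p2):
    A=[];b=[]
    for d,p in((d1,p1),(d2,p2)):
        c,v=ray(d,p);v/=np.linalg.norm(v);P=np.eye(3)-np.outer(v,v);A.append(P);b.append(P@c)
    x,*_=np.linalg.lstsq(np.vstack(A),np.hstack(b),rcond=None)
    return x,np.linalg.norm(np.vstack(A)@x-np.hstack(b))
def proj(d,X):
    E=np.array(d["extrinsics"]);c=E[:3,:3]@np.array(X)+E[:3,3]
    return d["fx"]*c[0]/c[2]+d["cx"],d["fy"]*c[1]/c[2]+d["cy"]
def blobs(img,lo,hi,amin=30):
    m=cv2.inRange(cv2.cvtColor(img,cv2.COLOR_BGR2HSV),lo,hi)
    cs,_=cv2.findContours(m,cv2.RETR_EXTERNAL,cv2.CHAIN_APPROX_NONE)
    return sorted([c for c in cs if cv2.contourArea(c)>=amin],key=cv2.contourArea,reverse=True)
E
python3 - <<'E'
from h import *
T=eyes.get_image("top");S=eyes.get_image("scene")
rng={"yellow":((22,150,90),(32,255,255)),"orange":((8,190,150),(17,255,255)),"red":((0,200,80),(4,255,255))}
for n,d in(("top",T),("scene",S)):
  for k,(lo,hi) in rng.items():
    for c in blobs(d["color"],lo,hi)[:5]:
        r=cv2.minAreaRect(c);print(n,k,cv2.contourArea(c),np.round(r[0],1),np.round(r[1],1),round(r[2],1),np.round(cv2.boxPoints(r)).astype(int).tolist())
# trays: grey low-saturation dark
g=cv2.cvtColor(T["color"],cv2.COLOR_BGR2GRAY)
for p in((233,251),(440,298),(270,258),(60,300),(215,217)):print(p,T["color"][p[1],p[0]])
m=cv2.inRange(cv2.cvtColor(T["color"],cv2.COLOR_BGR2HSV),(0,0,0),(179,70,125))
cs,_=cv2.findContours(m,cv2.RETR_EXTERNAL,cv2.CHAIN_APPROX_NONE)
for c in cs:
    if cv2.contourArea(c)>800:print("grey",cv2.contourArea(c),cv2.boundingRect(c))
a=cv2.resize(T["color"][150:380,190:490],None,fx=2.6,fy=2.6,interpolation=cv2.INTER_CUBIC);cv2.imwrite("pics/t1.png",a)
b=cv2.resize(S["color"][180:360,170:430],None,fx=3,fy=3,interpolation=cv2.INTER_CUBIC);cv2.imwrite("pics/s1.png",b)
E
```

```text
top yellow 799.0 [365.1 319.1] [23.2 37.8] 13.2 [[349, 335], [358, 298], [381, 303], [372, 340]]
top yellow 688.0 [295.5 301.1] [21.3 35.4] 14.0 [[281, 316], [289, 281], [310, 287], [302, 321]]
top orange 88.0 [309.3 235.4] [ 6.1 18.2] 14.0 [[304, 244], [309, 226], [314, 227], [310, 245]]
top red 314.0 [359.5 352.2] [37.  10.1] 18.4 [[340, 351], [344, 342], [379, 353], [375, 363]]
top red 248.5 [351.1 224.9] [11.4 36.7] 15.1 [[341, 241], [350, 206], [361, 209], [352, 244]]
scene yellow 416.5 [214.6 213.2] [29.1 22. ] 62.4 [[198, 205], [218, 195], [231, 221], [212, 231]]
scene yellow 176.0 [286.5 207.5] [15. 27.] 90.0 [[273, 200], [300, 200], [300, 215], [273, 215]]
scene orange 98.5 [322.1 206.8] [18.   6.9] 51.3 [[314, 202], [319, 198], [330, 212], [325, 216]]
scene red 423.0 [293.7 258.5] [37.6 14.4] 54.0 [[277, 248], [288, 239], [311, 270], [299, 278]]
scene red 205.0 [200.  240.4] [ 9.5 25.6] 71.6 [[186, 240], [211, 232], [214, 241], [189, 249]]
(233, 251) [105 102 102]
(440, 298) [119 118 118]
(270, 258) [85 82 83]
(60, 300) [13 12 13]
(215, 217) [71 69 70]
grey 10514.0 (317, 314, 323, 166)
grey 8102.5 (0, 275, 80, 129)
grey 5160.5 (381, 260, 100, 77)
grey 5107.5 (194, 214, 105, 76)
grey 3865.5 (448, 0, 192, 85)
grey 2732.5 (0, 0, 134, 100)
```

View pics/t1.png

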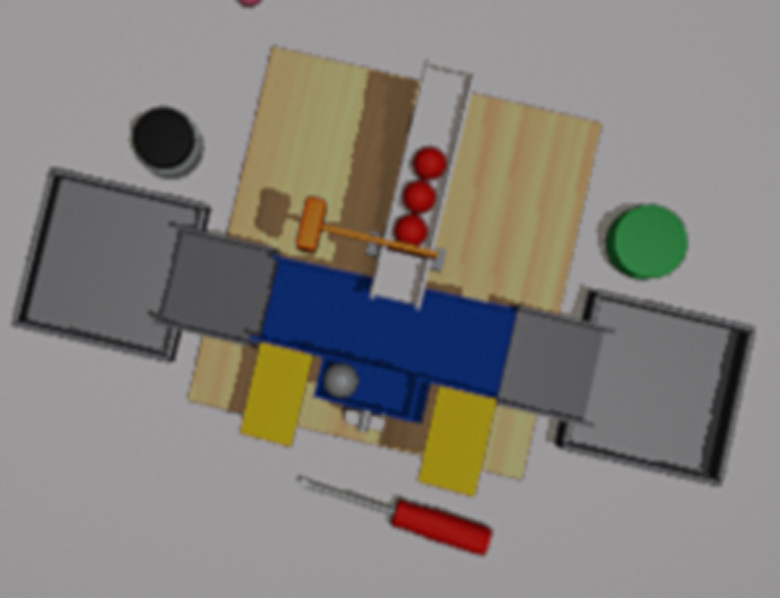

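View pics/s1.png

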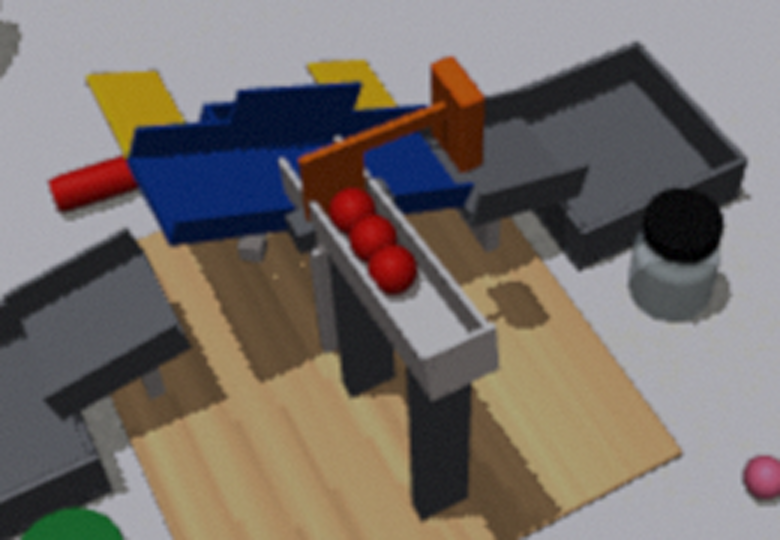

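The crops show the right pad and right trough end raised, with the ballast on the left. The balls sit in the channel behind the shutter, and the pink balls lie away on the bench. Next I'll compute the sorter pose.

Run:
```python
from h import *
T=eyes.get_image("top");S=eyes.get_image("scene")
cr=lambda p:(p[0]/2.6+190,p[1]/2.6+150)
R=[onz(T,cr(p),40) for p in((590,290),(752,327),(718,483),(557,445))]
L=[onz(T,cr(p),40) for p in((52,169),(208,206),(172,358),(15,323))]
for n,Q in(("R",R),("L",L)):print(n,np.mean(Q,0).round(1),[round(np.linalg.norm(Q[i]-Q[i-1]),1) for i in range(4)])
rc,lc=np.mean(R,0),np.mean(L,0);o=(rc+lc)/2;o[2]=0
ey=(lc-rc);print("span",np.linalg.norm(ey));ey/=np.linalg.norm(ey);yaw=np.arctan2(-ey[0],ey[1])
ex=np.array([ey[1],-ey[0],0]);print("o",o.round(1),"yaw",np.degrees(yaw),"ex",ex.round(3))
loc=lambda X:np.round([(X-o)@ex,(X-o)@ey,X[2]],1)
for z in(143,116,88):print("padR c",z,loc(onz(T,(365.1,319.1),z)),"padL",loc(onz(T,(295.5,301.1),z)), "expect x -69,y -+~70")
print("tab top",loc(onz(T,(310,235.8),213)),"expect 55,72.5")
for z in (165,):
  for p in((348,238),(351,226),(355,213)):print("ball",loc(onz(T,p,z)))
W=lambda x,y,z:o+ex*x+ey*y+np.array([0,0,z])
print("scene proj tab face",proj(S,W(55,80,185)),"padR",proj(S,W(-85,-70,143)),"tab top",proj(S,W(55,72,213)), "base corner")
for n,a in(("padR",(-85,-68,143)),("padR centre",(-69,-68,143)),("tab",(55,80,185.5)),("screw none",(0,0,0))):print(n,W(*a).round(1))
for n,p,z in(("screwdriver",(359.5,352),15),("jar",(253,203),75),("spool",(438,242),38)):print(n,onz(T,p,z).round(0))
q=robot.get_obs()["orientation"]
from scipy.spatial.transform import Rotation as Ro
M=Ro.from_quat(q,scalar_first=True).as_matrix();print("tool axes cols\n",M.round(3))
```

```text
R [ 494.6 -228.3   40. ] [np.float64(125.1), np.float64(131.2), np.float64(125.9), np.float64(129.7)]
L [603.1 198.4  40. ] [np.float64(125.8), np.float64(128.1), np.float64(123.9), np.float64(127.7)]
span 440.3034653826619
o [548.8 -14.9   0. ] yaw -14.258443244703535 ex [ 0.969 -0.246  0.   ]
padR c 143 [-70.2 -65.  143. ] padL [-66.1  69.4 143. ] expect x -69,y -+~70
padR c 116 [-71.6 -67.8 116. ] padL [-67.4  69.9 116. ] expect x -69,y -+~70
padR c 88 [-73.1 -70.8  88. ] padL [-68.8  70.5  88. ] expect x -69,y -+~70
tab top [ 54.8  68.4 213. ] expect 55,72.5
ball [ 6.95e+01 -1.00e-01  1.65e+02]
ball [ 92.4  -0.7 165. ]
ball [117.7  -2.7 165. ]
scene proj tab face (np.float64(327.4128732817966), np.float64(215.6976140354721)) padR (np.float64(211.2762668150502), np.float64(211.453698858106)) tab top (np.float64(323.21280199452457), np.float64(204.94124446627146)) base corner
padR [449.7 -59.9 143. ]
padR centre [465.2 -63.9 143. ]
tab [621.9  49.  185.5]
screw none [548.8 -14.9   0. ]
screwdriver [387. -58.  15.]
jar [698. 151.  75.]
spool [ 611. -226.   38.]
tool axes cols
 [[ 0.345 -0.     0.939]
 [-0.939  0.001  0.345]
 [-0.001 -1.    -0.   ]]
```

The measurements agree with the given sizes: tray span 440 against 444, pads at |y| of about 65–70, tab x 54.8, ball spacing about 25 mm. The sorter yaw is −14.3°. Tool y points down and tool z is horizontal. First I close the fingers and turn +34.4° about tool y, which makes tool z = sorter x and tool x = sorter −y.

```bash
python3 -m creep '{"travel":[[0,0,0],[0,0,0],[0,0,0],[0,0,0],[0,0,0],[0,0,0],[0,0,0]],"turn":[0.0191,0.0191,0.0191,0.0191,0.0191,0,0]}' 0 20
python3 - <<'E'
from h import *
from scipy.spatial.transform import Rotation as Ro
o=robot.get_obs();print(Ro.from_quat(o["orientation"],scalar_first=True).as_matrix().round(3),o["q"])
E
```

```text
time: 1.18
eef_pos: [232.6, -633.6, 231.2]
orientation: [0.435, -0.435, 0.558, -0.558]
wrist_force: [-0.5, 0.3, 0.0]
width: -0.0
[[-0.243 -0.     0.97 ]
 [-0.97   0.    -0.243]
 [-0.    -1.    -0.   ]] [ 1.02030463  0.47896659  0.15150136  1.56260717 -0.0778731   1.1060345
 -0.62675198]
```

The axes are as wanted. Next: tool x −608 mm and tool z +72 mm to get above the right pad, staying at height 231.

```bash
python3 -m creep '{"travel":[[-0.0675,0,0.008],[-0.0675,0,0.008],[-0.0675,0,0.008],[-0.0675,0,0.008],[-0.0675,0,0.008],[-0.0675,0,0.008],[-0.0675,0,0.008],[-0.0675,0,0.008],[-0.0675,0,0.008],[-0.0675,0,0.008],[-0.0675,0,0.008],[-0.0675,0,0.008],[-0.0675,0,0.008],[-0.0675,0,0.008],[-0.0675,0,0.008],[0,0,0],[0,0,0],[0,0,0]],"turn":[0,0,0,0,0,0,0,0,0,0,0,0,0,0,0,0,0,0]}'
```

```text
time: 3.42
eef_pos: [451.3, -63.8, 231.3]
orientation: [-0.434, 0.434, -0.558, 0.559]
wrist_force: [-0.2, 0.6, -0.1]
width: -0.1
```

```bash
python3 -m creep '{"travel":[[0,0.03,0],[0,0.03,0],[0,0.03,0],[0,0.02,0],[0,0,0]],"turn":[0,0,0,0,0]}'
python3 - <<'E'
from h import *
S=eyes.get_image("scene");T=eyes.get_image("top")
a=cv2.resize(S["color"][120:300,150:370],None,fx=2.2,fy=2.2,interpolation=cv2.INTER_CUBIC)
b=cv2.resize(T["color"][220:400,260:410],None,fx=2.2,fy=2.2,interpolation=cv2.INTER_CUBIC)
cv2.imwrite("pics/p2.png",np.hstack([a[:,:470],b]))
E
```

```text
time: 4.05
eef_pos: [451.0, -63.0, 164.7]
orientation: [0.434, -0.434, 0.559, -0.558]
wrist_force: [-0.3, -0.4, 0.5]
width: -0.2
```

View pics/p2.png

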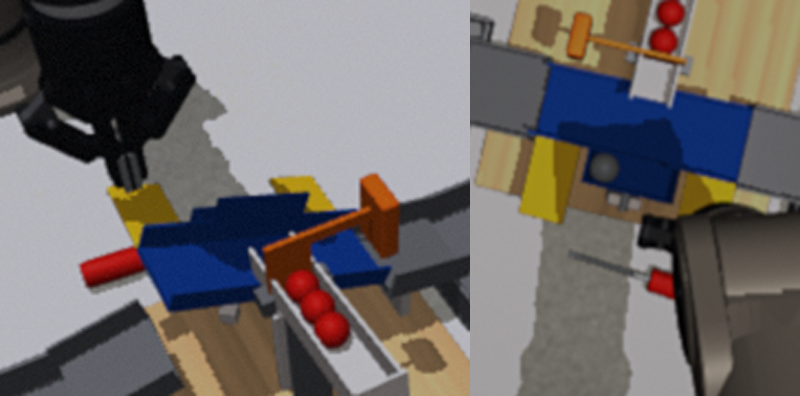

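The fingertips (crop 128,180) are just above the raised right pad (crop 140,205), and the gripper body is clear of the trough. Now I press down slowly, 165 → 97.

```bash
python3 -m creep '{"travel":[[0,0.01,0],[0,0.01,0],[0,0.01,0],[0,0.01,0],[0,0.01,0],[0,0.01,0],[0,0.01,0],[0,0.01,0],[0,0.01,0],[0,0.005,0],[0,0,0]],"turn":[0,0,0,0,0,0,0,0,0,0,0]}'; python3 -m creep '{"travel":[[0,0.006,0],[0,0.006,0],[0,0.005,0],[0,0,0],[0,0,0],[0,0,0],[0,0,0]],"turn":[0,0,0,0,0,0,0]}'
```

```text
time: 5.52
eef_pos: [451.5, -62.4, 108.1]
orientation: [0.434, -0.434, 0.558, -0.558]
wrist_force: [0.8, -0.3, 0.3]
width: 0.4
time: 6.4
eef_pos: [451.8, -62.5, 98.2]
orientation: [-0.434, 0.434, -0.558, 0.558]
wrist_force: [0.4, 0.0, -0.4]
width: -0.5
```

Next I raise the tool to z ≈ 240 and look.

```bash
python3 -m creep '{"travel":[[0,-0.02,0],[0,-0.04,0],[0,-0.05,0],[0,-0.05,0],[0,-0.05,0],[0,-0.03,0],[0,0,0]],"turn":[0,0,0,0,0,0,0]}'
python3 - <<'E'
from h import *
S=eyes.get_image("scene");T=eyes.get_image("top")
a=cv2.resize(S["color"][120:300,150:370],None,fx=2.2,fy=2.2,interpolation=cv2.INTER_CUBIC)
b=cv2.resize(T["color"][220:400,260:410],None,fx=2.2,fy=2.2,interpolation=cv2.INTER_CUBIC)
cv2.imwrite("pics/p3.png",np.hstack([a[:,:470],b]))
E
```

```text
time: 7.28
eef_pos: [452.6, -62.5, 244.0]
orientation: [-0.435, 0.433, -0.557, 0.559]
wrist_force: [-0.1, 0.4, -0.1]
width: 0.5
```

View pics/p3.png

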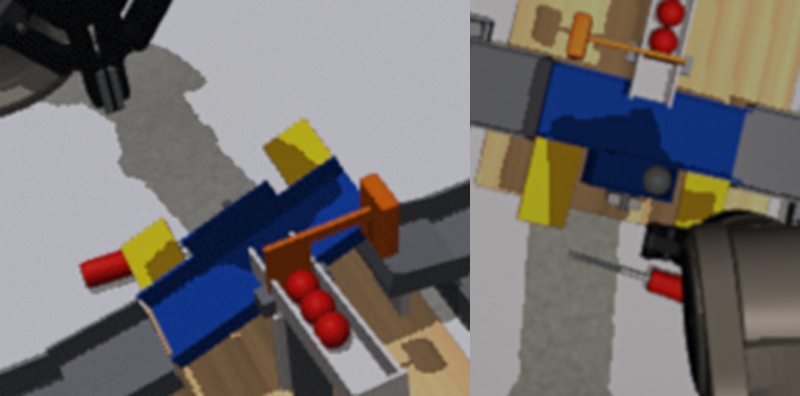

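The seesaw has rocked over: the ballast is now on the right, the left pad is up, and the balls are still held. Next I move to the left of the tab, at sorter (55, 118).

```bash
python3 -m creep '{"travel":[[-0.0627,0,0],[-0.0627,0,0],[-0.0627,0,0],[-0.0627,0,0],[-0.0627,0,0],[0,0,0.057],[0,0,0.057],[0,0,0.057],[0,0,0.057],[0,0,0],[0,0.024,0],[0,0.024,0],[0,0.024,0],[0,0.024,0],[0,0,0],[0,0,0]],"turn":[0,0,0,0,0,0,0,0,0,0,0,0,0,0,0,0]}'
python3 - <<'E'
from h import *
S=eyes.get_image("scene");T=eyes.get_image("top")
o=np.array([548.8,-14.9,0]);ex=np.array([.969,-.246,0]);ey=np.array([.246,.969,0])
p=robot.get_obs()["eef_pos"]-o;print("sorter frame",(p@ex).round(1),(p@ey).round(1),p[2].round(1))
a=cv2.resize(S["color"][90:330,200:440],None,fx=2,fy=2,interpolation=cv2.INTER_CUBIC)
cv2.imwrite("pics/p4.png",a)
E
```

```text
time: 9.38
eef_pos: [630.8, 86.3, 184.9]
orientation: [-0.434, 0.434, -0.558, 0.558]
wrist_force: [-0.4, 0.1, 0.2]
width: -0.3
sorter frame 54.7 118.4 185.3
```

View pics/p4.png

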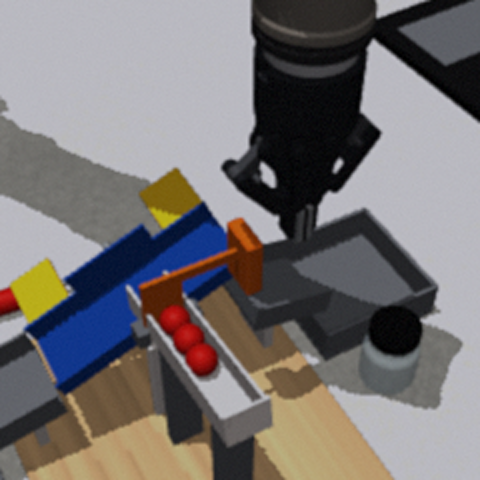

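The fingers are beside the tab's outer face at mid height, and the knuckles are well above it. Now I push along tool +x (sorter −y).

```bash
python3 -m creep '{"travel":[[0.012,0,0],[0.012,0,0],[0.012,0,0],[0.012,0,0],[0.012,0,0],[0.012,0,0],[0.012,0,0],[0.012,0,0],[0.012,0,0],[0,0,0],[0,0,0]],"turn":[0,0,0,0,0,0,0,0,0,0,0]}'
python3 - <<'E'
from h import *
S=eyes.get_image("scene")
o=np.array([548.8,-14.9,0]);ex=np.array([.969,-.246,0]);ey=np.array([.246,.969,0])
p=robot.get_obs()["eef_pos"]-o;print("sorter frame",(p@ex).round(1),(p@ey).round(1),p[2].round(1))
cv2.imwrite("pics/p5.png",cv2.resize(S["color"][120:400,90:440],None,fx=1.8,fy=1.8,interpolation=cv2.INTER_CUBIC))
E
```

```text
time: 10.85
eef_pos: [614.7, 23.3, 184.5]
orientation: [-0.434, 0.434, -0.558, 0.558]
wrist_force: [-0.1, 0.5, -0.1]
width: -0.0
sorter frame 54.4 53.4 184.5
```

View pics/p5.png

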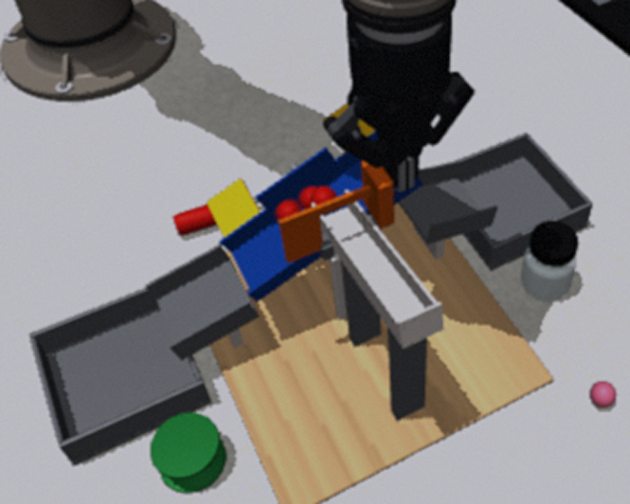

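The shutter is open and the balls are in the trough, rolling right. I back off to the left, raise the tool and wait.

```bash
python3 -m creep '{"travel":[[-0.02,0,0],[-0.04,0,0],[-0.04,0,0],[0,-0.05,0],[0,-0.05,0],[0,-0.05,0],[0,0,0],[0,0,0],[0,0,0],[0,0,0],[0,0,0],[0,0,0],[0,0,0],[0,0,0],[0,0,0],[0,0,0],[0,0,0],[0,0,0],[0,0,0],[0,0,0]],"turn":[0,0,0,0,0,0,0,0,0,0,0,0,0,0,0,0,0,0,0,0]}'
python3 - <<'E'
from h import *
S=eyes.get_image("scene");T=eyes.get_image("top")
rc=np.array([494.6,-228.3])
for c in blobs(T["color"],(0,200,80),(4,255,255),20):
    m=cv2.minAreaRect(c);p=onz(T,m[0],17);print(cv2.contourArea(c),np.round(m[0]),p.round(1),np.linalg.norm(p[:2]-rc).round(1))
a=cv2.resize(S["color"][170:390,90:350],(472,400));b=cv2.resize(T["color"][190:390,330:490],(320,400))
cv2.imwrite("pics/p6.png",np.hstack([a,b]))
E
```

```text
time: 13.4
eef_pos: [629.3, 81.6, 274.5]
orientation: [-0.434, 0.434, -0.558, 0.558]
wrist_force: [0.3, 0.5, -0.7]
width: -0.1
71.5 [461. 316.] [ 457.  -272.4   17. ] 58.0
65.0 [452. 278.] [ 536.7 -256.    17. ] 50.5
63.5 [451. 306.] [ 478.4 -252.4   17. ] 29.1
26.0 [374. 356.] [377.3 -88.8  17. ] 182.3
```

View pics/p6.png

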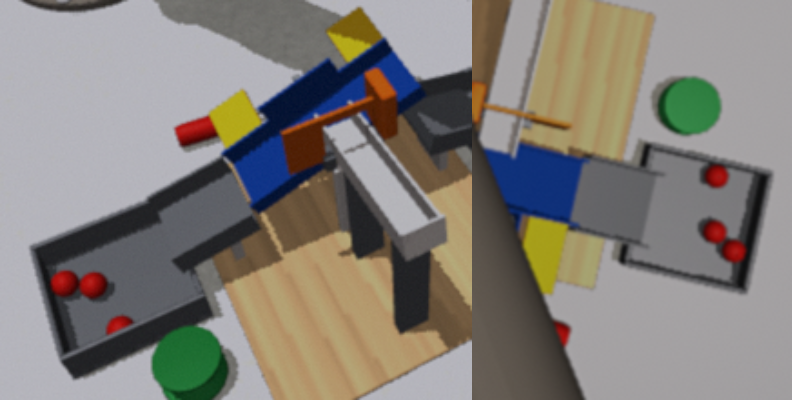

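All three balls are in the right tray, 29–58 mm from its centre. I'll wait for them to settle and check that they have stopped.

```bash
cat > c.py <<'E'
from h import *
T=eyes.get_image("top");L=[]
for c in blobs(T["color"],(0,200,80),(4,255,255),40):
    L.append(onz(T,cv2.minAreaRect(c)[0],17)[:2].round(1).tolist())
print(sorted(L),robot.get_obs()["time"])
E
W='{"travel":[[0,0,0],[0,0,0],[0,0,0],[0,0,0],[0,0,0],[0,0,0],[0,0,0],[0,0,0],[0,0,0],[0,0,0],[0,0,0],[0,0,0]],"turn":[0,0,0,0,0,0,0,0,0,0,0,0]}'
python3 -m creep '{"travel":[[0,0,0],[0,0,0],[0,0,0],[0,0,0],[0,0,0],[0,0,0],[0,0,0],[0,0,0],[0,0,0],[0,0,0],[0,0,0],[0,0,0]],"turn":[0,0,0,0,0,0,0,0,0,0,0,0]}'|head -1; python3 c.py
python3 -m creep '{"travel":[[0,0,0],[0,0,0],[0,0,0],[0,0,0],[0,0,0],[0,0,0],[0,0,0],[0,0,0]],"turn":[0,0,0,0,0,0,0,0]}'|head -1; python3 c.py
```

```text
time: 15.0
[[457.0, -272.4], [478.4, -252.4], [536.7, -256.0]] 15.05
time: 16.05
[[457.0, -272.4], [478.4, -252.4], [536.7, -257.1]] 16.1
```

```bash
python3 -c "
from rig import robot
print(robot.finish_job())"
```

```text
the job is handed in; nothing more can be done
None
```

The job is handed in at about 16 s of the 43 s allowed. All three red balls are at rest in the right tray, and the seesaw stays tipped to the right. The hand-in reported no verdict.

- **What I did:** With closed fingertips I pressed the raised right pad down to tool height 98 mm. The seesaw rocked over and stayed there, with the balls still held. I then pushed the orange tab to the right, backed off and raised the tool clear.
- **Ball position and rest:** In the last top view the balls were about 29, 50 and 58 mm from the tray's centre, against a limit of 73 mm. Two pictures 1 s apart showed at most 1.1 mm of change.
- **Forces and bystanders:** The wrist force readings at the end of each move stayed under about 1 N. The jar, spool and screwdriver were never approached and look unmoved, but I did not re-measure them.
- **Disagreements:** The trays measured 440 mm apart instead of 444 mm. The tab sat about 4 mm from its nominal place, which is within the shutter's stated starting range. No check failed.

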